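Load a bush in the cross-drilling jig and snap its toggle clamp shut

ROBOT

A 6-joint arm with a two-finger parallel gripper is mounted at the origin on a cart in front of the work surface, level with it; the furniture and walls round the work are solid. World frame = base frame: x ahead of the robot, y to its left, z up, the work surface at z = 0. Lengths are in m, angles in degrees, forces in N, time in s.
With the tool pointing down it reaches from about 0.25 to 0.725 m from the base axis. Payload 9.7 kg.
Tool frame: the origin (TCP) lies at the very end of the fingers, on their centre line; the grasp point (between the pads) lies 19 mm behind it; z points along the fingers, y is the line along which they close (so a half turn about z gives the same grasp; the last joint's range is limited). The gripper opens to 85 mm and grips with 20 to 120 N. Pads are 22 mm wide; open, the fingers measure 114 mm over their backs; the gripper's body (76 mm by 85 mm) begins 54 mm behind the grasp point. The pads swing forward as they close: fully open they stand 13 mm farther back than shut.
Start: joints at [74.255, 4.979, 10.078, 95.1, 0, 90], TCP at [0.149, 0.529, 0.231] pointing down, gripper open.
Joint ranges: [-179.16, 179.16], [-48.56, 103.87], [-65.8, 70.77], [-126.05, 130.52], [-82.76, 87.17], [-180, 180]. Speed limits (degrees/s): [127.2, 127.2, 147.25, 180, 180, 180].

INTERFACE

Orientations are given as [roll, pitch, yaw] about the fixed x, y, z axes, in that order (R = Rz(yaw) Ry(pitch) Rx(roll)).
In Python, from workcell import bot, viewer, finder gives the robot as it stands. The module is installed in compiled form; this text tells all that it offers.
- The arm moves only by the shell command python3 -m inch 'ROWS' [FORCE]. ROWS is JSON, a list that holds one entry, the list of rows, each a list of 7 numbers: the opening in per cent of the stroke, from 0 (shut) to 100 (fully open), then the shift along the tool's x, y, z in mm, then the turn, a rotation vector about the tool's x, y, z in degrees. In form: [[[grip, tx, ty, tz, ax, ay, az], ...]]. A call has 1 to 8 rows; each row shifts and turns the commanded pose from where the row before left it, along the tool's axes as they then stand; what a row does not reach is not made up. A row lasts 1/8 s, in which the tool goes at most 62.5 mm and 10.7 degrees, less where a joint would pass 70% of its speed; a pose out of reach is approached as far as the arm can. A call with a gripper value outside its range is refused whole. The fingers move at their own pace and stop on an object; FORCE is the grip in N (left out, the last holds). Time passes only in rows, so rows that do not move let the fingers close. It gives the time, the measured TCP pose, the force, the opening and the grip force at its end, in the units of the state.
- bot.get_obs(): the state, without advancing time (a new reading comes with each control period).
- viewer.camera(name): name is "scene" or "top" or "wrist"; returns a dict with "pixels" (384x512x3 uint8, red, green, blue), "vfov" (degrees; the focal length in pixels is half the picture's height over the tangent of half this angle, whatever the lens; pixels are square), "cx", "cy" (the principal point, pixels), "k1" (the pictures are not rectified: a ray, as slopes to the right and down, at radius r is drawn at 1 + k1 r^2 times it, then the intrinsics apply), "R" (3x3) and "t" (3): a world point X has camera coordinates R X + t. Camera axes: x right, y down, z forward; pixel columns grow to the right and rows downward; lengths in m; the calibration is good to about 2 mm. A picture is of the moment at which its call begins. There is no depth.
- bot.job_done(): hands the job in; it is judged then, once.
Trained networks look in the newest picture that a camera, given by its name, has taken for a name from the list of things; names that differ only in an ending like _2 or _b are one class to them, and where a whole thing is asked for, a point or a joint stands for the part that bears it (a point fixed in the world has none). Each returns a list of dicts, best first, with "conf" (0 to 1); they miss things now and then, are a little off and sometimes report something else, mostly with a low value. They report only what shows in the picture. A call takes as long as a camera call. They do not tell look-alikes from the thing itself.
- finder.outline_of(camera, thing): "pixels" (384x512 bool, what is visible of it) and "extent" ([centre column, centre row, width, height] in pixels, round what is visible of it).
- finder.mark_of(camera, thing): "position" ([column, row] in pixels: a listed point, or the origin of a listed thing).
The state is a dict: "time": time; "q": joint angles; "qd": joint speeds; "joint_efforts": joint torques, N m; "ee_pos": TCP position; "tcp_rot": TCP orientation; "wrist_force": force on the tool from outside, world axes, zero at the start; "torque": the same for the moment, N m; "opening": finger opening in m; "grasp_force": force on a finger pad.
Only numpy, scipy, OpenCV 4.12 (cv2) and the standard library are available. Lean on these libraries where they do the work, as an engineer would, in place of code of your own. Each camera call takes 0.05 s, during which the arm holds its last target. There are 200 camera calls.

TASK

Load the bare-steel bush for drilling: stand it on the jig's plate between the blue drill guide and the V-stop, slide it gently home until you feel it bear on both flanks of the V (the V-block is locked at a different place each time), and let go. Then push the red clamp lever over until it snaps past its centre and locks the bush under the rubber pad; push no harder than that takes and ease off when it snaps, so that neither the V-stop nor the lever's end stop is rammed. Leave the black bushes and the other things on the bench alone.

Things in the scene. Friction and masses are not known exactly. Their poses are not given: they have to be found in the camera images.
- steel_bush: The workpiece: bright bare-steel bush standing upright, a plain tube 33 mm in diameter and 38 mm high (0.11 kg), loose. Origin at the centre of its underside, z up along its axis.
- jig: Drilling jig fixed to the bench: steel plate 170 x 84 x 12 mm; along its +x: blue drill guide (30 wide, 32 high over the plate, inner face at x = -75 mm), free floor, V-stop, toggle clamp (x = 16 to 83 mm, 28 wide). Origin: centre of the underside; z up; top at z = 12 mm. +x points to the robot's right, turned by up to 0.25 rad either way.
- v_stop: Bed of the V-stop, fixed on the jig (origin: the seat point). It carries the steel V-block, 12 mm high, 34 wide: upright flanks at 45 degrees, open to the guide; its cross bar (v_block_c2) has its centre 26 mm past the home of the bush. A screw locks it along jig x, set differently each time and not measured: feel for it. Rigid; 4 to 6 N shows the bush is home, over 10 N is ramming.
- clamp_arm: Steel arm of the toggle clamp, origin at its pivot at jig (28, 0, 58) mm. Found open: arm and lever stand up at jig x > 10 mm, up to 165 mm high, so over the bush keep a wide gripper body across the jig (fingers on the bush's +y and -y sides). Its own -x points from the pivot to the pad, 69 mm out; shut, it lies level over the bush.
- seat (a point): Middle of the range of homes, on the plate's top at jig (-40, 0, 12) mm; axes as the jig's: x points into the V, z up. The underside's middle of a bush that is home in the V lies on this x axis, anywhere from x = -8 to +8 mm. A bush set down at x = -13 mm clears both the V-block and the guide by 5 mm.
- lever_grip (a point): On the axis of the red lever grip (radius 9 mm, 75 mm long), 16 mm from its end. x: along the lever to its free end; z: its upper side (push along -z to shut). Path in the jig's (x, z), about, mm, with the lever joint's value: (78, 149) at 0, lever 71 degrees steep; (129, 127) at 0.7, 33 degrees; (133, 113) at 1.1; (134, 97) at 1.5; (135, 76) at 1.91; (135, 70) on the stop, -4 degrees.
- lever (a joint): Toggle joint, rad: 0 open as found, grows as the clamp shuts, dead centre 1.91, end stop 2.00. It moves easily until the sprung pad meets the bush (about 1.3); then 7 to 13 N at the grip are needed, most near 1.57 (the pad's screw is set differently each time), falling off to dead centre; beyond it the clamp throws the lever onto its stop. Let go before centre, it springs back.
- pad: Black sprung rubber pad, a bar 14 x 38 mm across the jig, on a screw at the end of the clamp arm; comes down on the bush's top as the lever shuts and then presses on it with about 30 N. Origin on the arm, 69 mm from its pivot; z along the pad's axis.
- black_bush_a: Bystander: blackened bush, 34 mm in diameter, 36 mm high, standing. Origin at the centre of its underside.
- black_bush_b: Bystander: blackened bush, 36 mm in diameter, 36 mm high, standing. It, black_bush_a and the steel bush stand in a row across the front of the bench, about 85 mm apart, in any order.
- black_bush_c: Bystander: blackened bush, 32 mm in diameter, 34 mm high, standing far behind the jig.
- caliper: Bystander: vernier caliper lying flat, 210 mm long.
- spanner_17: Bystander: combination spanner lying flat, 194 mm long.
- marker: Bystander: blue paint marker lying, 131 mm long, 15 mm thick.
- bearing: Bystander: ball bearing lying flat, 62 mm in diameter, 18 mm high.
Things that resemble listed ones, but are neither listed nor needed, are in the scene too. What is meant by the steel_bush is not purple, and is the larger of those in its own colour.

How it is judged (in metres and radians):
On the way, in this order (a step that is already met when the one before it is completed fails the run):
1. the steel bush stands home in the V-stop and is pressed against it (y of steel_bush in the frame of seat between -0.002 and 0.002 m and horizontal distance between steel_bush and v_block_c2 below 0.0282 m and z of steel_bush in the frame of seat below 0.002 m and angle between steel_bush's own z axis and vertical below 0.05 rad and contact force between steel_bush and v_stop above 3 N), for 0.05 s.
2. the lever has snapped past its centre (value of joint lever above 1.95 rad), for 0.2 s.
At the end, for the whole second after the job is handed in: The bush stands upright on the plate, within 2 mm of its home in the V-block (28.2 mm from the middle of its cross bar, 2 mm from the V's centre line), at rest and held by the pad with at least 15 N; the lever is locked past its centre (joint above 1.95) (y of steel_bush in the frame of seat between -0.002 and 0.002 m and horizontal distance between steel_bush and v_block_c2 below 0.0282 m and z of steel_bush in the frame of seat below 0.002 m and angle between steel_bush's own z axis and vertical below 0.05 rad and value of joint lever above 1.95 rad and contact force between pad and steel_bush above 15 N and linear speed of steel_bush below 0.01 m/s); the robot touches nothing.
It fails at once if the bush is rammed into the V-stop with over 10 N (contact force between steel_bush and v_stop above 10 N).
It fails at once if the lever is forced: the robot presses it with over 25 N (contact force between any of the fingers, the arm and lever above 25 N).
It fails at once if the robot rams the lever onto its end stop with over 8 N after it has snapped (value of joint lever above 1.95 rad and contact force between the fingers and lever above 8 N).
It fails at once if another thing on the bench is shifted by over 15 mm (distance of any of black_bush_a, black_bush_b, black_bush_c, caliper, spanner_17, marker, bearing from where it was at the start of the episode above 0.015 m).
It also fails if it takes over 69 s, if anything falls off the work surface, if the arm or the gripper's body presses on something with over 40 N, if the wrist force passes 120 N, or if a joint passes its speed limit or range.

## Working session

There is one attempt and no reset: what is moved stays moved. The work goes in short steps, Python scripts to look and compute and a shell command to move; the robot and the scene stay as the last step left them, time stands still between calls to the robot, and variables do not carry over. Pictures are saved under pics/ and viewed, at most 14 in all, crops included, and the job is handed in when it is done.

```bash
mkdir -p pics
cat > h.py <<'E'
import numpy as np, cv2
from workcell import bot, viewer, finder
def cam(n,save=None):
    c=viewer.camera(n)
    if save: cv2.imwrite('pics/'+save,c['pixels'][:,:,::-1])
    return c
def ray(c,uv):
    f=192/np.tan(np.radians(c['vfov'])/2)
    d=(np.array(uv,float)-[c['cx'],c['cy']])/f; s=d.copy()
    for _ in range(20): s=d/(1+c['k1']*(s@s))
    R=np.array(c['R']);t=np.array(c['t'])
    return -R.T@t, R.T@np.array([s[0],s[1],1])
def atz(c,uv,z):
    o,d=ray(c,uv); return o+d*(z-o[2])/d[2]
def proj(c,X):
    f=192/np.tan(np.radians(c['vfov'])/2)
    p=np.array(c['R'])@np.array(X)+np.array(c['t']); s=p[:2]/p[2]
    return s*(1+c['k1']*(s@s))*f+[c['cx'],c['cy']]
E
python3 - <<'E'
from h import *
np.set_printoptions(precision=4,suppress=True)
o=bot.get_obs(); print(o['time'],o['ee_pos'],o['tcp_rot'],o['wrist_force'])
ims=[]
for n in ['top','scene']:
    c=cam(n); ims.append(c['pixels'][:,:,::-1])
    for th in ['steel_bush','black_bush_a','jig','seat','lever_grip','v_stop','clamp_arm','pad']:
        z={'seat':.012,'lever_grip':.149,'clamp_arm':.058,'v_stop':.012}.get(th,0)
        for m in finder.mark_of(n,th)[:6]:
            print(n,th,round(m['conf'],2),np.round(m['position']),atz(c,m['position'],z)[:2])
cv2.imwrite('pics/a.png',ims[0]);cv2.imwrite('pics/b.png',ims[1])
E
```

```text
0.0 [0.1492 0.5292 0.2306] [-179.9256   -0.0009  164.2558] [ 0.286  -0.0538 -0.1804]
top steel_bush 0.57 [308. 238.] [ 0.4339 -0.246 ]
top steel_bush 0.44 [280. 260.] [ 0.3651 -0.1624]
top steel_bush 0.35 [301. 262.] [ 0.362 -0.226]
top black_bush_a 0.59 [165. 130.] [0.7645 0.1971]
top black_bush_a 0.54 [273. 238.] [ 0.4319 -0.1418]
top jig 0.71 [254. 186.] [ 0.5917 -0.0807]
top seat 0.95 [241. 183.] [ 0.5983 -0.0429]
top seat 0.19 [308. 237.] [ 0.4349 -0.2452]
top lever_grip 0.42 [285. 184.] [ 0.5766 -0.1663]
top lever_grip 0.39 [256. 188.] [ 0.5628 -0.0864]
top v_stop 0.66 [244. 182.] [ 0.6011 -0.0524]
top clamp_arm 0.64 [262. 181.] [ 0.5995 -0.1069]
top clamp_arm 0.63 [273. 236.] [ 0.4373 -0.139 ]
top pad 0.44 [265. 182.] [ 0.6061 -0.1168]
scene steel_bush 0.75 [275. 291.] [ 0.4423 -0.236 ]
scene steel_bush 0.58 [254. 311.] [ 0.3739 -0.2239]
scene steel_bush 0.54 [230. 297.] [ 0.3723 -0.1592]
scene black_bush_a 0.73 [219. 258.] [ 0.4413 -0.0707]
scene black_bush_a 0.55 [219. 153.] [0.7755 0.202 ]
scene black_bush_a 0.53 [244. 274.] [ 0.4389 -0.1496]
scene jig 0.89 [257. 223.] [ 0.5906 -0.0828]
scene seat 0.93 [247. 212.] [ 0.5998 -0.0427]
scene lever_grip 0.76 [282. 200.] [ 0.5748 -0.1657]
scene lever_grip 0.35 [269. 195.] [ 0.5721 -0.1315]
scene v_stop 0.53 [247. 213.] [ 0.5964 -0.0451]
scene clamp_arm 0.7 [265. 211.] [ 0.5965 -0.1047]
scene clamp_arm 0.28 [316. 307.] [ 0.4292 -0.3434]
scene pad 0.58 [267. 198.] [ 0.6846 -0.0523]
```

View pics/a.png

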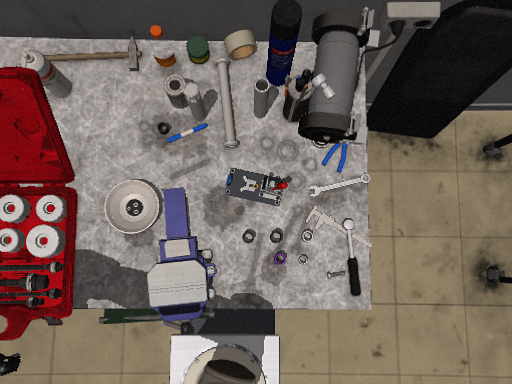

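View pics/b.png

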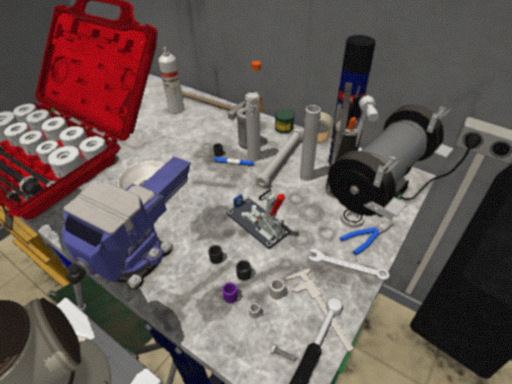

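```bash
python3 - <<'E'
from h import *
a=cv2.imread('pics/a.png'); b=cv2.imread('pics/b.png')
ca=cv2.resize(a[150:280,215:345],(520,520)[:2]) ; 
ca=cv2.resize(a[150:280,220:320],(400,520),interpolation=2); cb=cv2.resize(b[200:330,200:300],(400,520),interpolation=2)
cv2.imwrite('pics/c.png',np.hstack([ca,cb]))
E
python3 -m inch '[[[60,0,0,-25,0,0,10.6],[60,0,0,-25,0,0,10.6],[60,0,0,-25,0,0,10.6],[60,0,0,-25,0,0,10.6],[60,0,0,-25,0,0,10.6],[60,0,0,-25,0,0,10.6],[60,0,0,-25,0,0,10.6],[60,0,0,-5,0,0,10.6]]]'
```

```text
time: 1.9
ee_pos: [0.1493, 0.5295, 0.4129]
tcp_rot: [180.0, -0.1, 79.1]
wrist_force: [-0.9, 0.4, 0.9]
opening: 0.0513
grasp_force: 0.0
```

View pics/c.png

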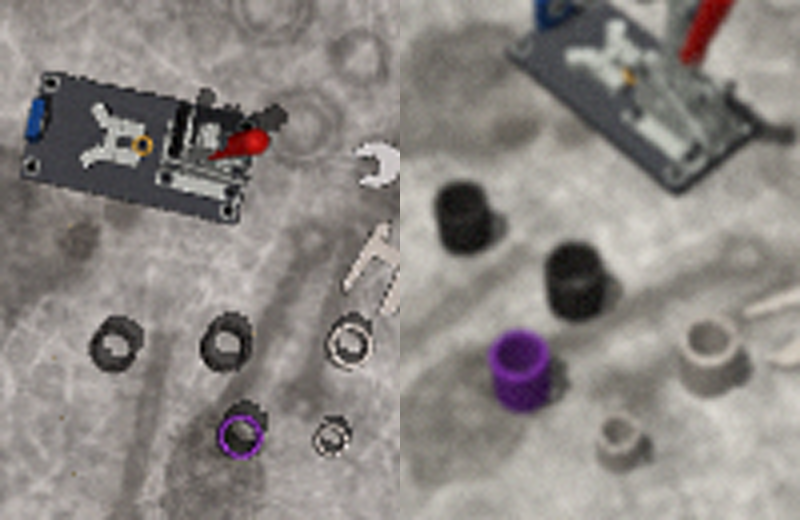

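The crop shows three candidates: the large bare-steel bush at top (307,237) / scene (278,289), a smaller steel one at top (303,259), and a purple one at top (280,259). The first is the target, because it is the larger of the bare-steel ones and stands in the row with the black bushes. The caliper jaws lie just behind it.

```bash
python3 -m inch '[[[60,-50,31,0,0,0,0],[60,-50,31,0,0,0,0],[60,-50,31,0,0,0,0],[60,-50,31,0,0,0,0],[60,-50,31,0,0,0,0],[60,-50,31,0,0,0,0],[60,-50,31,0,0,0,0],[60,-50,31,0,0,0,0]]]'
python3 -m inch '[[[60,-50,31,0,0,0,0],[60,-50,31,0,0,0,0],[60,-50,31,20,0,0,0],[60,-50,31,35,0,0,0],[60,-45,28,35,0,0,0],[60,-40,20,45,0,0,0],[60,0,0,60,0,0,0],[60,0,0,30,0,0,0]]]'
python3 - <<'E'
from h import *
np.set_printoptions(precision=4,suppress=True)
c=cam('wrist','d.png');o=bot.get_obs();print(o['ee_pos'])
for m in finder.outline_of('wrist','steel_bush'): print(m['conf'],m['extent'],atz(c,m['extent'][:2],.019))
for m in finder.mark_of('wrist','steel_bush'): print(m['conf'],m['position'],atz(c,m['position'],0))
E
```

```text
time: 2.9
ee_pos: [0.32, 0.0889, 0.4115]
tcp_rot: [179.9, -0.0, 79.5]
wrist_force: [1.1, 1.9, -0.4]
opening: 0.0508
grasp_force: 0.0
time: 3.9
ee_pos: [0.4333, -0.2149, 0.187]
tcp_rot: [-179.8, -0.1, 79.4]
wrist_force: [0.8, -0.0, 0.6]
opening: 0.0511
grasp_force: 0.0
[ 0.4326 -0.2143  0.1844]
0.94 [191.2, 199.9, 30.2, 30.8] [ 0.3697 -0.228   0.019 ]
0.89 [174.2, 129.2, 44.3, 45.9] [ 0.3699 -0.1606  0.019 ]
0.61 [263.8, 201.4, 37.6, 47.3] [ 0.4373 -0.2421  0.019 ]
0.88 [196.8, 192.7] [ 0.3723 -0.2266  0.    ]
0.71 [179.9, 123.0] [ 0.372  -0.1567  0.    ]
0.61 [264.5, 197.5] [ 0.4381 -0.2439  0.    ]
```

View pics/d.png

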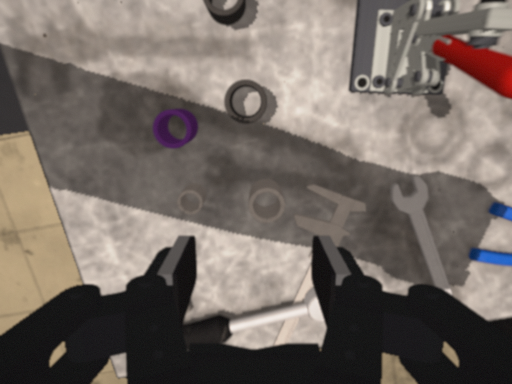

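The target bush is at (265,203), with the caliper jaw tips just to its right at (297,222) and (308,187). I'll grip high, with the tips above 14 mm, which clears both the caliper and the V-block.

```bash
python3 -m inch '[[[65,-14,5,30,0,0,0],[65,-13,5,35,0,0,0],[65,0,0,20,0,0,0],[65,0,0,0,0,0,0]]]'
python3 - <<'E'
from h import *
np.set_printoptions(precision=4,suppress=True)
c=cam('wrist','e.png');o=bot.get_obs();print(o['ee_pos'],o['tcp_rot'])
for m in finder.outline_of('wrist','steel_bush'): print(m['conf'],m['extent'],atz(c,m['extent'][:2],.019))
for m in finder.mark_of('wrist','steel_bush'): print(m['conf'],m['position'],atz(c,m['position'],0))
E
```

```text
time: 4.55
ee_pos: [0.4395, -0.2431, 0.1063]
tcp_rot: [180.0, -0.0, 79.5]
wrist_force: [0.6, 0.1, 0.1]
opening: 0.0557
grasp_force: 0.0
[ 0.44   -0.2433  0.1073] [179.9136   0.0294  79.4677]
0.86 [252.2, 199.2, 48.6, 62.7] [ 0.4383 -0.2432  0.019 ]
0.83 [153.6, 194.9, 42.9, 40.9] [ 0.3709 -0.2275  0.019 ]
0.69 [124.3, 97.0, 67.1, 58.4] [ 0.3691 -0.1598  0.019 ]
0.92 [252.0, 189.7] [ 0.4385 -0.2413  0.    ]
0.67 [137.1, 94.5] [ 0.3717 -0.1585  0.    ]
0.58 [160.2, 190.2] [ 0.3701 -0.2291  0.    ]
```

View pics/e.png

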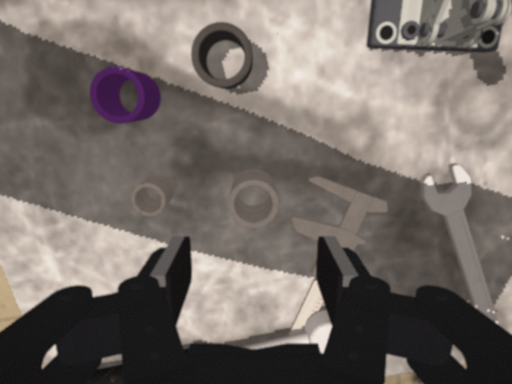

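The bush is centred at (254,200), matching the TCP within 2 mm, so I'm going down.

```bash
python3 -m inch '[[[65,1,-1.5,30,0,0,0],[65,0,0,30,0,0,0],[65,0,0,20,0,0,0],[65,0,0,10,0,0,0],[65,0,0,0,0,0,0],[30,0,0,0,0,0,0],[30,0,0,0,0,0,0],[30,0,0,0,0,0,0]]]' 25
python3 -m inch '[[[30,0,0,0,0,0,0],[30,0,0,0,0,0,0]]]'
```

```text
time: 5.7
ee_pos: [0.4387, -0.2422, 0.0169]
tcp_rot: [179.9, 0.0, 79.5]
wrist_force: [-2.3, 0.5, 6.6]
opening: 0.0317
grasp_force: 24.9
time: 5.95
ee_pos: [0.4387, -0.2422, 0.0169]
tcp_rot: [179.9, 0.0, 79.5]
wrist_force: [-0.5, 1.4, 6.1]
opening: 0.0319
grasp_force: 24.9
```

```bash
python3 -m inch '[[[30,0,0,-25,0,0,0],[30,0,0,-55,0,0,0],[30,0,0,-55,0,0,0],[30,20,0,-5,0,0,0],[30,45,0,0,0,0,0],[30,50,0,0,0,0,0],[30,50,0,0,0,0,0],[30,25,0,0,0,0,0]]]'
python3 - <<'E'
from h import *
np.set_printoptions(precision=4,suppress=True)
c=cam('wrist','f.png');o=bot.get_obs();print(o['ee_pos'],o['tcp_rot'],o['opening'],o['wrist_force'])
for cn in ['wrist','top','scene']:
  if cn!='wrist': c=cam(cn)
  for th,z in [('seat',.012),('jig',0),('clamp_arm',.058),('lever_grip',.149),('v_stop',.012)]:
    for m in finder.mark_of(cn,th)[:2]: print(cn,th,round(m['conf'],2),m['position'],atz(c,m['position'],z)[:2])
E
```

```text
time: 6.95
ee_pos: [0.473, -0.053, 0.156]
tcp_rot: [180.0, -0.0, 79.6]
wrist_force: [-0.1, -1.3, -0.3]
opening: 0.0321
grasp_force: 25.4
[ 0.4733 -0.0515  0.1559] [179.9732  -0.0704  79.5907] 0.031752737105780825 [-0.0048  1.7604 -1.9472]
wrist seat 0.93 [402.3, 145.0] [ 0.6016 -0.0455]
wrist jig 0.59 [385.8, 187.0] [ 0.5891 -0.0835]
wrist clamp_arm 0.55 [411.5, 241.2] [ 0.5849 -0.1111]
wrist v_stop 0.58 [401.4, 146.7] [ 0.6008 -0.0468]
top seat 0.58 [243.4, 181.7] [ 0.603  -0.0496]
top jig 0.85 [252.9, 185.9] [ 0.592  -0.0789]
top clamp_arm 0.59 [262.0, 184.3] [ 0.5883 -0.1055]
top lever_grip 0.51 [281.6, 182.9] [ 0.5788 -0.1577]
scene seat 0.72 [248.5, 210.8] [ 0.6056 -0.0426]
scene seat 0.36 [234.3, 162.2] [0.7528 0.1194]
scene jig 0.85 [255.0, 221.4] [ 0.5922 -0.0737]
scene clamp_arm 0.6 [261.1, 211.8] [ 0.5869 -0.0981]
scene lever_grip 0.66 [282.4, 199.0] [ 0.5783 -0.1646]
scene lever_grip 0.34 [243.4, 271.3] [ 0.3688 -0.2065]
scene v_stop 0.71 [247.6, 209.0] [ 0.6098 -0.0365]
```

View pics/f.png

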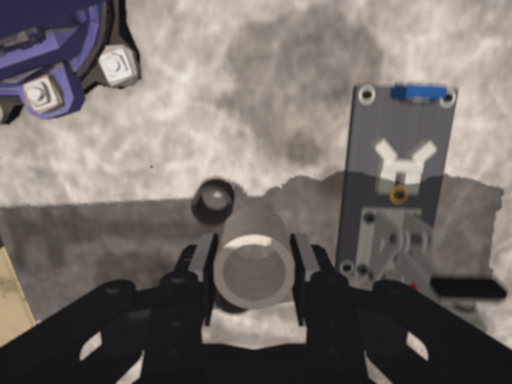

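Run:
```python
from h import *
np.set_printoptions(precision=4,suppress=True)
c=cam('wrist'); im=c['pixels'][:,:,::-1].copy()
L=atz(c,(354,84),.012)[:2];R=atz(c,(459,88),.012)[:2];B=atz(c,(338,265),.012)[:2]
print(L,R,B,np.linalg.norm(R-L))
print('yaw side',np.degrees(np.arctan2(*(B-L)[::-1])),'yaw end',np.degrees(np.arctan2(*(R-L)[::-1]))-90)
ts=[]
for m in finder.outline_of('wrist','jig')[:1]:
    print(m['conf'],m['extent'])
big=cv2.resize(im[60:300,300:500],(600,720),interpolation=2)[:600]
for yaw in [-101]:
  a=np.radians(yaw); ex=np.array([np.cos(a),np.sin(a)]);ey=np.array([-ex[1],ex[0]])
  o=(L+R)/2+.085*ex; print(yaw,o,'seat',o-.04*ex)
  for p in [(-85,42),(-85,-42),(85,-42),(85,42),(-40,0),(-53,0),(-53,16.5),(-53,-16.5)]:
    w=o+ex*p[0]/1e3+ey*p[1]/1e3; u=proj(c,[*w,.012]); 
    q=((u-[300,60])*3).astype(int); cv2.circle(big,(int(q[0]),int(q[1])),3,(0,0,255),-1)
cv2.imwrite('pics/g.png',big)
```

```text
[0.5664 0.0084] [ 0.6498 -0.0099] [ 0.5348 -0.1483] 0.08539744214744291
yaw side -101.40203016278937 yaw end -102.36864862885848
0.74 [420.6, 206.6, 175.1, 251.2]
-101 [ 0.5919 -0.0842] seat [ 0.5995 -0.0449]
```

View pics/g.png

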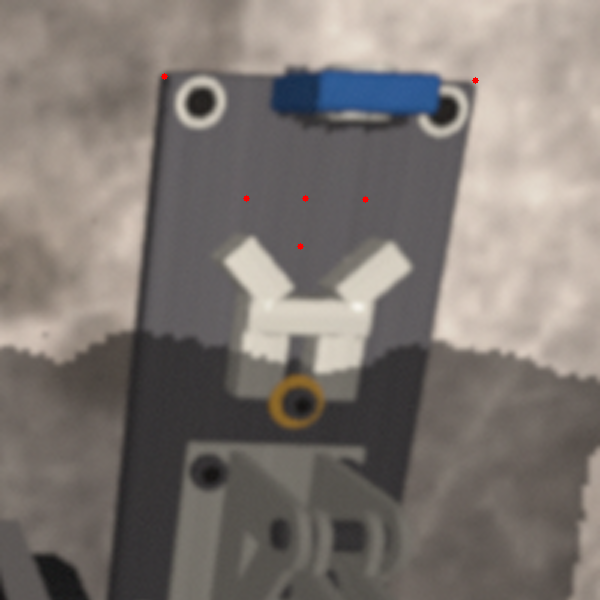

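The overlay fits the plate corners, giving a jig yaw of about -101.4 deg with the seat near (0.600,-0.045). The V-block opens to the guide, with its bar centre at about crop (310,315). I'm moving over the set-down point.

```bash
python3 -m inch '[[[30,0,0,0,0,0,1],[30,14,40,0,0,0,0],[30,15,43,0,0,0,0],[30,15,40,20,0,0,0],[30,0,0,30,0,0,0],[30,0,0,20,0,0,0],[30,0,0,0,0,0,0],[30,0,0,0,0,0,0]]]'
python3 - <<'E'
from h import *
np.set_printoptions(precision=4,suppress=True)
c=cam('wrist'); im=c['pixels'][:,:,::-1].copy();o=bot.get_obs();print(o['ee_pos'],o['tcp_rot'],o['wrist_force'])
for th,z in [('seat',.012),('v_stop',.012),('jig',0)]:
    for m in finder.mark_of('wrist',th)[:2]: print(th,round(m['conf'],2),m['position'],atz(c,m['position'],z)[:2])
a=np.radians(-101.4);ex=np.array([np.cos(a),np.sin(a)]);ey=np.array([-ex[1],ex[0]]);s=np.array([.600,-.0453])
for p in [(-45,42),(-45,-42),(-35,20),(-35,-20),(0,0),(-13,0)]:
    u=proj(c,[*(s+ex*p[0]/1e3+ey*p[1]/1e3),.012]);cv2.circle(im,(int(u[0]),int(u[1])),2,(0,0,255),-1)
cv2.imwrite('pics/i.png',cv2.resize(im,(768,576),interpolation=2))
E
```

```text
time: 8.95
ee_pos: [0.6025, -0.0366, 0.0866]
tcp_rot: [179.9, -0.0, 78.4]
wrist_force: [-1.4, -0.2, -0.9]
opening: 0.0314
grasp_force: 25.6
[ 0.6027 -0.0366  0.087 ] [179.8952  -0.0159  78.443 ] [-0.0879 -0.3694 -1.4055]
seat 0.76 [253.9, 215.6] [ 0.6009 -0.0445]
jig 0.87 [249.4, 259.8] [ 0.59   -0.0817]
jig 0.5 [256.0, 215.2] [ 0.6017 -0.0486]
```

View pics/i.png

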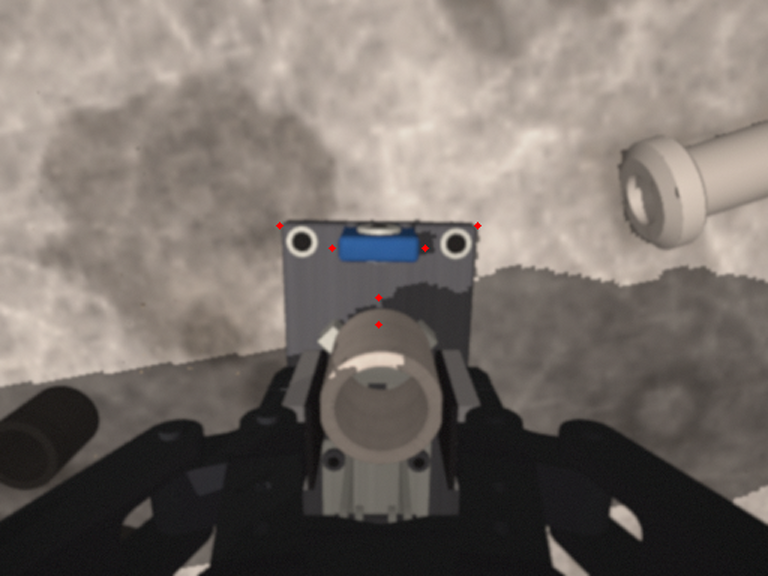

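The plate's visible end corners, (284,221) and (475,222), lie within about 1 mm laterally and 2 mm lengthwise of the prediction. I'm shifting 5 mm back toward the guide and lowering.

```bash
python3 -m inch '[[[30,5,0,0,0,0,0],[30,0,0,20,0,0,0],[30,0,0,20,0,0,0],[30,0,0,13,0,0,0],[30,0,0,0,0,0,0],[30,0,0,0,0,0,0]]]' 20
cat > f.py <<'E'
from h import *
import sys
np.set_printoptions(precision=4,suppress=True)
n=int(sys.argv[1]) if len(sys.argv)>1 else 5
F=[];P=[]
for _ in range(n):
    viewer.camera('wrist');o=bot.get_obs();F.append(o['wrist_force']);P.append(o['ee_pos'])
F=np.mean(F,0);P=np.mean(P,0);a=np.radians(-101.4);ex=np.array([np.cos(a),np.sin(a)]);ey=np.array([-ex[1],ex[0]])
d=P[:2]-[.6005,-.0445]
print('t',o['time'],'P',P,'seat mm',1e3*d@ex,1e3*d@ey,'Fx,y,z jig',F[:2]@ex,F[:2]@ey,F[2],'T',o['torque'],o['tcp_rot'],o['opening'])
E
python3 f.py
```

```text
time: 9.9
ee_pos: [0.6036, -0.0316, 0.0334]
tcp_rot: [179.9, -0.0, 78.5]
wrist_force: [0.5, -0.3, -1.0]
opening: 0.0316
grasp_force: 25.6
t 10.15 P [ 0.6036 -0.0317  0.0334] seat mm -13.16931792282667 0.4840657520564742 Fx,y,z jig -0.0013379372556111754 0.09098177994977952 -0.6410923684675444 T [-0.0211 -0.0191  0.0099] [179.9538  -0.0051  78.454 ] 0.031720975400707146
```

```bash
python3 -m inch '[[[30,0,0,3.5,0,0,0],[30,0,0,0,0,0,0]]]'; python3 f.py 4;python3 -m inch '[[[30,0,0,0.8,0,0,0],[30,0,0,0,0,0,0]]]'; python3 f.py 4
```

```text
time: 10.4
ee_pos: [0.6032, -0.0317, 0.029]
tcp_rot: [180.0, -0.0, 78.5]
wrist_force: [-0.0, -0.1, 1.4]
opening: 0.032
grasp_force: 25.7
t 10.6 P [ 0.6031 -0.0317  0.029 ] seat mm -13.078331249609914 0.03315802605581286 Fx,y,z jig 0.4121830620986768 0.25544886515472115 -0.925564052684223 T [ 0.0156 -0.0337  0.0122] [-179.9953    0.0028   78.4563] 0.03196671987041243
time: 10.85
ee_pos: [0.6031, -0.0317, 0.029]
tcp_rot: [180.0, -0.0, 78.5]
wrist_force: [-1.8, -0.1, 5.7]
opening: 0.0318
grasp_force: 26.2
t 11.05 P [ 0.6031 -0.0317  0.029 ] seat mm -13.095541732379276 0.057498561592000286 Fx,y,z jig 1.0012748395375581 -2.2353489723226776 5.483599647821523 T [ 0.0212  0.4818 -0.0294] [179.979   -0.0033  78.4556] 0.03172214635290407
```

```bash
python3 -m inch '[[[30,0,0,-0.7,0,0,0],[30,-2,0,0,0,0,0],[30,-2,0,0,0,0,0],[30,0,0,0,0,0,0]]]'; python3 f.py 4
python3 - <<'E'
from h import *
c=cam('wrist');o=bot.get_obs();from scipy.spatial.transform import Rotation as Ro
c=dict(c);R=np.array(c['R']);C=-R.T@c['t'];P=np.array(o['ee_pos'])
Q=Ro.from_euler('z',1.13,degrees=True).as_matrix()
C2=np.array([.4733,-.0515,.1559])+Q@(C-P);c['R']=R@Q.T;c['t']=-c['R']@C2
a=np.radians(-101.4);ex=np.array([np.cos(a),np.sin(a)]);ey=np.array([-ex[1],ex[0]])
for n,uv,z in [('L',(354,84),.012),('R',(459,88),.012),('armL',(300+252/3,60+237/3),.024),('armR',(300+388/3,60+240/3),.024),('bar front',(300+318/3,60+298/3),.024),('bar rear',(300+308/3,60+335/3),.024)]:
    d=atz(c,uv,z)[:2]-[.6005,-.0445]; print(n,1e3*d@ex,1e3*d@ey)
E
```

```text
time: 11.55
ee_pos: [0.6024, -0.0358, 0.029]
tcp_rot: [180.0, 0.0, 78.4]
wrist_force: [0.6, 0.4, 0.9]
opening: 0.0318
grasp_force: 25.8
t 11.75 P [ 0.6024 -0.0358  0.029 ] seat mm -8.929505779864387 0.1346050476021401 Fx,y,z jig 0.6008644377991926 0.7657843706321694 1.2791763108512941 T [-0.1887 -0.052  -0.0218] [179.989    0.018   78.4452] 0.03197034100175809
L -48.84015161702176 -44.172293451951134
R -47.58048838779026 41.33585181781408
armL -6.668628147790208 -19.460362645886388
armR -6.585334453028359 17.272332436221983
bar front 9.447945453354905 0.5002093862200137
bar rear 19.736329503518043 -0.8759904042394528
```

```bash
python3 -m inch '[[[30,-0.5,0,0,0,0,0],[30,0,0,0,0,0,0]]]' >/dev/null; python3 f.py 3;  python3 -m inch '[[[30,-0.5,0,0,0,0,0],[30,0,0,0,0,0,0]]]'>/dev/null; python3 f.py 3
```

```text
t 12.2 P [ 0.6023 -0.036   0.029 ] seat mm -8.703520843350296 0.08504785702566364 Fx,y,z jig -1.2045082291890044 0.5331540534927719 1.5099534158418975 T [ 0.2347 -0.1883  0.0137] [179.9918  -0.0085  78.4621] 0.0321349477272332
t 12.6 P [ 0.6021 -0.0365  0.029 ] seat mm -8.13011410356458 0.011386578976143591 Fx,y,z jig -1.1839198176046868 -0.49995917465920103 2.4878752462932154 T [ 0.3269 -0.077   0.0299] [-179.9997   -0.0034   78.4576] 0.031687041321504406
```

```bash
python3 -m inch '[[[30,0,0,-0.4,0,0,0],[30,-0.5,0,0,0,0,0],[30,0,0,0,0,0,0]]]' >/dev/null; python3 f.py 3;  python3 -m inch '[[[30,-0.5,0,0,0,0,0],[30,0,0,0,0,0,0]]]'>/dev/null; python3 f.py 3
```

```text
t 13.125 P [ 0.6019 -0.0371  0.0291] seat mm -7.476112447602196 -0.11337586664494315 Fx,y,z jig -0.1602608333210414 0.3600556796079221 -1.1783558050169385 T [-0.0822 -0.0724 -0.0082] [-179.9817    0.0078   78.4504] 0.03165036801683766
t 13.525 P [ 0.6019 -0.0375  0.0293] seat mm -7.1194323949616205 -0.053770367719436996 Fx,y,z jig -0.9928383292851806 0.22487424353854601 -1.4184732854545397 T [0.147  0.0377 0.04  ] [-179.9871   -0.0008   78.455 ] 0.03143692781748784
```

```bash
echo "sys.exit(F[:2]@ex<-2.2)" >> f.py
python3 -m inch '[[[30,-0.5,0,0,0,0,0],[30,0,0,0,0,0,0]]]'>/dev/null; python3 f.py 3 && python3 -m inch '[[[30,-0.5,0,0,0,0,0],[30,0,0,0,0,0,0]]]'>/dev/null && python3 f.py 3 && python3 -m inch '[[[30,-0.5,0,0,0,0,0],[30,0,0,0,0,0,0]]]'>/dev/null && python3 f.py 3 && python3 -m inch '[[[30,-0.5,0,0,0,0,0],[30,0,0,0,0,0,0]]]'>/dev/null && python3 f.py 3
```

```text
t 13.925 P [ 0.6018 -0.0378  0.0293] seat mm -6.84228915472263 -0.07410344976384242 Fx,y,z jig -2.582912541696153 -1.2326134224346423 -1.116363779387989 T [0.7301 0.1012 0.0197] [-179.9862   -0.0223   78.4669] 0.03181417730010642True
```

```bash
python3 -m inch '[[[30,-0.3,-0.3,0,0,0,0],[30,0,0,0,0,0,0]]]'>/dev/null; python3 f.py 5
```

```text
t 14.425 P [ 0.6014 -0.0381  0.0294] seat mm -6.441663056691 -0.3483455346661649 Fx,y,z jig -4.418912003276322 -1.786466048662028 -1.0354711305281714 T [1.059  0.1756 0.0093] [-179.9912   -0.0144   78.4623] 0.031798050269415165True
```

```bash
python3 -m inch '[[[30,0,-0.5,0,0,0,0],[30,0,0,0,0,0,0]]]'>/dev/null; python3 f.py 5
```

```text
t 14.925 P [ 0.601  -0.0383  0.0294] seat mm -6.182429047773555 -0.7471339078016108 Fx,y,z jig -2.9356982987718396 -0.8694198314882922 -0.6174376832860062 T [0.6021 0.0648 0.0462] [179.9995   0.0094  78.4462] 0.031231514210351096True
```

```bash
python3 -m inch '[[[30,-0.2,-0.5,0,0,0,0],[30,0,0,0,0,0,0]]]'>/dev/null; python3 f.py 5
```

```text
t 15.425 P [ 0.6008 -0.0384  0.0294] seat mm -6.083213989772972 -0.9366248906722697 Fx,y,z jig -2.4852724304426075 2.5811390769296914 -2.362275023300713 T [ 0.514  -0.7657 -0.0275] [179.9575   0.0022  78.4533] 0.03149314469067988True
```

```bash
python3 -m inch '[[[30,-0.25,0.25,0,0,0,0],[30,0,0,0,0,0,0]]]'>/dev/null; python3 f.py 6
```

```text
t 15.975 P [ 0.6008 -0.0384  0.0294] seat mm -5.984720629946933 -0.9283484383824139 Fx,y,z jig -4.23593635309852 2.117219286306529 -2.0226420957383247 T [ 0.8624 -0.7802 -0.0035] [179.9872  -0.0125  78.4622] 0.03145295336175371True
```

```bash
python3 -m inch '[[[30,-0.12,0.2,0,0,0,0],[30,0,0,0,0,0,0]]]'>/dev/null; python3 f.py 6
```

```text
t 16.525 P [ 0.6008 -0.0385  0.0294] seat mm -5.9572595466968945 -0.9057186709306495 Fx,y,z jig -4.922637877015236 1.365374162125954 -0.8843850114977094 T [ 1.0012 -0.6148 -0.0183] [-179.9945   -0.0249   78.4671] 0.03152045012619253True
```

```bash
python3 -m inch '[[[30,0,0,0.5,0,0,0],[30,0,0,0,0,0,0]]]'>/dev/null; python3 f.py 3; python3 -m inch '[[[45,0,0,0,0,0,0],[50,0,0,0,0,0,0],[60,0,0,0,0,0,0],[60,0,0,0,0,0,0]]]'; python3 f.py 3; python3 -m inch '[[[60,0,0,-10,0,0,0],[60,0,0,-30,0,0,0],[60,0,0,-60,0,0,0],[60,0,0,-60,0,0,0],[60,0,0,0,0,0,0]]]'
python3 - <<'E'
from h import *
np.set_printoptions(precision=4,suppress=True)
c=cam('wrist','j.png')
for th,z in [('steel_bush',.012),('seat',.012)]:
    for m in finder.mark_of('wrist',th)[:2]: print(th,round(m['conf'],2),m['position'],atz(c,m['position'],z)[:2])
E
```

```text
t 16.925 P [ 0.6008 -0.0384  0.0293] seat mm -6.008045577173483 -0.8753777990752512 Fx,y,z jig -5.023047668216265 0.3063337748848012 1.8254622967945082 T [ 1.0265 -0.3429  0.0098] [179.9936  -0.0306  78.4678] 0.03142544488009995
time: 17.42
ee_pos: [0.6007, -0.0389, 0.0288]
tcp_rot: [-180.0, 0.0, 78.4]
wrist_force: [0.1, 0.9, 0.8]
opening: 0.051
grasp_force: 0.0
t 17.575 P [ 0.6008 -0.0388  0.0288] seat mm -5.642173844040148 -0.8647186150286621 Fx,y,z jig -0.4608366891829925 0.13597143400887884 -0.24143455510575326 T [ 0.0209 -0.0133 -0.0206] [-179.9926    0.0064   78.4507] 0.051360612748696105
time: 18.2
ee_pos: [0.6028, -0.0388, 0.1955]
tcp_rot: [179.5, -0.1, 78.5]
wrist_force: [1.2, -0.4, -1.4]
opening: 0.0513
grasp_force: 0.0
steel_bush 0.78 [250.6, 169.5] [ 0.6018 -0.0369]
seat 0.78 [253.2, 174.9] [ 0.6032 -0.0426]
seat 0.44 [251.4, 171.0] [ 0.6022 -0.0385]True
False
```

View pics/j.png

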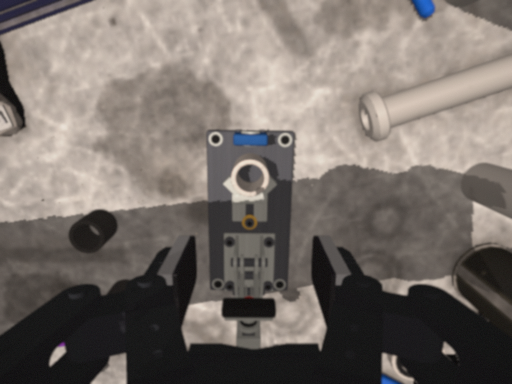

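The bush sits in the V at (251,178), under the guide side, and the raised pad shows at (248,308). Next I'll locate the upright arm and lever for the push.

```bash
python3 -m inch '[[[0,0,0,-40,0,0,0],[0,0,0,0,0,0,0],[0,0,0,0,0,0,0],[0,0,0,0,0,0,0]]]'
python3 - <<'E'
from h import *
np.set_printoptions(precision=1,suppress=True)
a=np.radians(-101.4);ex=np.array([np.cos(a),np.sin(a)]);ey=np.array([-ex[1],ex[0]])
s=np.array([.6005,-.0445])-.0009*ey
def J(X): d=X[:2]-s; return np.array([1e3*d@ex-40,1e3*d@ey,1e3*X[2]])
W={}
for n in ['wrist','top','scene']:
    c=cam(n,'k_%s.png'%n); print(n,'cam',J(-np.array(c['R']).T@c['t']))
    for th in ['pad','lever_grip','clamp_arm']:
        for m in finder.mark_of(n,th)[:1]: W[n,th]=(c,m['position']);print(n,th,m['conf'],np.array(m['position']))
        for m in finder.outline_of(n,th)[:1]: print(' out',m['conf'],np.array(m['extent']))
def tri(L):
    A=np.zeros((3,3));b=np.zeros(3)
    for c,u in L:
        o,d=ray(c,u);d/=np.linalg.norm(d);M=np.eye(3)-np.outer(d,d);A+=M;b+=M@o
    X=np.linalg.solve(A,b);return J(X),[np.round(proj(c,X)-u,1) for c,u in L]
for th in ['pad','lever_grip','clamp_arm']:
    L=[W[n,th] for n in ['wrist','top','scene'] if (n,th) in W]
    if len(L)>1: print(th,tri(L))
w=cv2.imread('pics/k_wrist.png');t=cv2.imread('pics/k_top.png')[130:230,210:310];sc=cv2.imread('pics/k_scene.png')[160:260,215:315]
cv2.imwrite('pics/k.png',np.hstack([cv2.resize(t,(390,390),interpolation=2),cv2.resize(sc,(390,390),interpolation=2)]))
E
```

```text
time: 18.85
ee_pos: [0.6003, -0.0387, 0.2272]
tcp_rot: [-179.9, 0.0, 78.5]
wrist_force: [-0.0, -0.2, -0.1]
opening: -0.0002
grasp_force: 0.0
wrist cam [-113.3   -0.3  370.5]
wrist lever_grip 0.59 [252.2 356.7]
 out 0.65 [253.3 339.2  11.8  27. ]
wrist clamp_arm 0.37 [140.4 275.9]
top cam [  30.9 -218.5 1473.4]
top pad 0.56 [264.  182.8]
 out 0.45 [263.5 183.5   6.6  13.6]
top lever_grip 0.64 [283.7 181.8]
 out 0.4 [278.9 184.8   8.7   6.6]
 out 0.43 [268.9 182.3  11.8  13.4]
scene cam [ 470.7 -438.   736.4]
scene pad 0.4 [268. 197.]
 out 0.57 [265.9 196.1  16.9   6. ]
scene lever_grip 0.54 [281.  201.5]
 out 0.59 [275.6 211.4  16.1  33.5]
scene clamp_arm 0.74 [247.5 213.5]
 out 0.72 [267.3 203.6  15.4  31.6]
pad (array([ 30.3,   0.9, 119.4]), [array([ 1.3, -1.1]), array([-2. ,  0.3])])
lever_grip (array([ 81.5,   1.2, 144.9]), [array([ 4.3, -1.7]), array([-0.1,  2.1]), array([ 0.6, -1. ])])
clamp_arm (array([ 32.7, -81.5, 123.4]), [array([14.2,  9.8]), array([-5.9,  0.7])])
```

View pics/k.png

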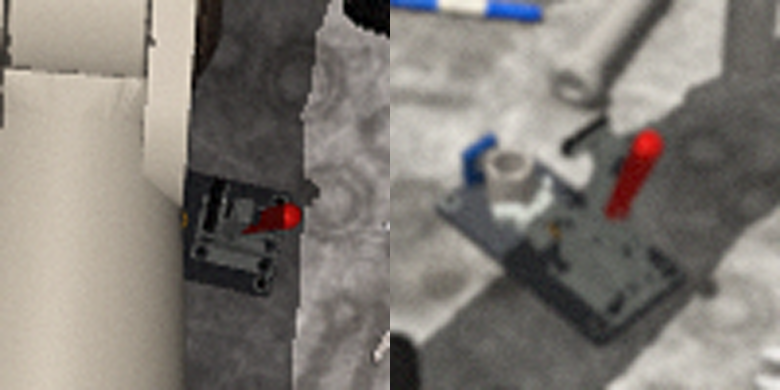

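The top view shows the red lever standing at crop (290,215) and the pad at (215,195). The triangulated grip point, jig (81, 1, 145), matches the listed (78, 0, 149). I'm placing the closed fingers behind it.

```bash
python3 -m inch '[[[0,-30,0,0,0,0,0],[0,-35,0,0,0,0,0],[0,-30,0,0,0,0,0],[0,0,0,30,0,0,0],[0,0,0,30,0,0,0],[0,0,0,15,0,0,0],[0,0,0,0,0,0,0]]]'
cat >> f.py <<'E'
E
sed -i '/sys.exit/d' f.py; sed -i "s/^print.*/d=d+.0009*ey\nprint('t',round(o['time'],2),'jig mm',1e3*d@ex-40,1e3*d@ey,1e3*P[2],'F jig',F[:2]@ex,F[:2]@ey,F[2])/" f.py; python3 f.py 3
```

```text
time: 20.78
ee_pos: [0.5814, -0.1316, 0.1532]
tcp_rot: [-179.9, -0.0, 78.5]
wrist_force: [0.8, -0.5, 0.5]
opening: 0.0002
grasp_force: 0.0
t 20.93 jig mm 49.154586192388265 0.15465462779253158 154.8830431549186 F jig -0.18562367964480717 0.18025545143388227 -0.3115365540161283
```

```bash
python3 -m inch '[[[0,-8,0,1,0,0,0],[0,-8,0,2,0,0,0],[0,-8,0,2.5,0,0,0],[0,0,0,0,0,0,0]]]'; python3 f.py 3;python3 -m inch '[[[0,-10,0,3,0,0,0],[0,-10,0,3,0,0,0],[0,0,0,0,0,0,0]]]'; python3 f.py 3
```

```text
time: 21.42
ee_pos: [0.5766, -0.1562, 0.148]
tcp_rot: [-180.0, 0.0, 78.4]
wrist_force: [0.5, -0.5, -0.4]
opening: -0.0002
grasp_force: 0.0
t 21.57 jig mm 73.62319441067943 -0.38097435776976596 148.07850647303425 F jig 0.291899345662843 -0.1765615163712354 0.27266413925430316
time: 21.95
ee_pos: [0.5726, -0.1759, 0.1418]
tcp_rot: [-180.0, 0.0, 78.4]
wrist_force: [-0.3, 0.5, 0.1]
opening: -0.0
grasp_force: 0.0
t 22.1 jig mm 93.6803372412827 -0.4523509434780948 141.9839354241923 F jig 0.2985426547492329 -0.3017632381397221 -0.4116431540562584
```

Run:
```python
from h import *
c=cam('scene');im=c['pixels'][:,:,::-1]
o=bot.get_obs();print(proj(c,o['ee_pos']))
cv2.imwrite('pics/l.png',cv2.resize(im[110:260,200:350],(600,600),interpolation=2))
```

```text
[284.88034475 204.22765181]
```

View pics/l.png

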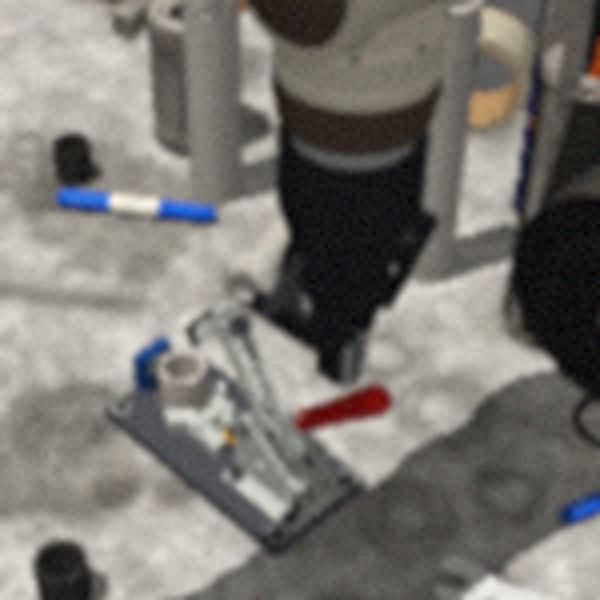

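The lever has swung over to roughly 0.8 rad (its red grip is at crop (345,408)), the arm is halfway down, and the bush is still home. I'm moving above the grip and then pressing down.

```bash
python3 -m inch '[[[0,-10,0,0,0,0,0],[0,-18,0,0,0,0,0],[0,0,0,0,0,0,0]]]';python3 f.py 2; python3 -m inch '[[[0,0,0,7,0,0,0],[0,0,0,7,0,0,0],[0,0,0,0,0,0,0]]]'; python3 f.py 3; python3 -m inch '[[[0,0,0,5,0,0,0],[0,0,0,5,0,0,0],[0,0,0,0,0,0,0]]]'; python3 f.py 3
```

```text
time: 22.52
ee_pos: [0.567, -0.2038, 0.1423]
tcp_rot: [-180.0, 0.0, 78.4]
wrist_force: [-0.2, -0.7, 0.5]
opening: -0.0001
grasp_force: 0.0
t 22.62 jig mm 122.03013602948491 -0.43133947280865925 142.27987476267387 F jig 0.4013322817048351 -0.02864994714219067 -0.2681377967137768
time: 23.0
ee_pos: [0.567, -0.202, 0.1273]
tcp_rot: [-179.9, -0.0, 78.5]
wrist_force: [0.5, -0.7, -0.0]
opening: -0.0001
grasp_force: 0.0
t 23.15 jig mm 121.0830539212607 -0.5482603378679869 127.98196268314732 F jig -0.3284362701355277 0.1417852157360391 -0.18411729510727023
time: 23.52
ee_pos: [0.5671, -0.2022, 0.1176]
tcp_rot: [-179.9, -0.0, 78.5]
wrist_force: [0.2, -0.8, 0.1]
opening: 0.0
grasp_force: 0.0
t 23.68 jig mm 121.24208292025443 -0.465319939821061 118.16007041124865 F jig -0.24904391567649037 0.2747825793652068 0.4389055711856653
```

```bash
python3 -m inch '[[[0,0,0,3,0,0,0],[0,0,0,0,0,0,0]]]'; python3 f.py 2; python3 -m inch '[[[0,0,0,2,0,0,0],[0,0,0,0,0,0,0]]]'; python3 f.py 2;  python3 -m inch '[[[0,0,0,2,0,0,0],[0,0,0,0,0,0,0]]]'; python3 f.py 2
```

```text
time: 23.92
ee_pos: [0.5673, -0.2023, 0.115]
tcp_rot: [-180.0, -0.0, 78.5]
wrist_force: [-0.3, 0.5, 0.0]
opening: 0.0002
grasp_force: 0.0
t 24.02 jig mm 121.27440369952939 -0.4092215659890037 115.24746020735819 F jig -0.046613278479713985 0.10845621793909625 0.03459106839279685
time: 24.28
ee_pos: [0.5675, -0.2025, 0.1135]
tcp_rot: [180.0, 0.0, 78.5]
wrist_force: [-0.4, -1.3, 1.7]
opening: 0.0001
grasp_force: 0.7
t 24.38 jig mm 121.33430836768127 -0.23982284362868 113.54522159003335 F jig 0.6941394934336617 0.3735214093474002 1.779256578042804
time: 24.62
ee_pos: [0.5675, -0.2026, 0.1117]
tcp_rot: [180.0, 0.0, 78.4]
wrist_force: [-0.9, -1.5, 4.1]
opening: 0.0002
grasp_force: 1.9
t 24.73 jig mm 121.43500123772796 -0.18859721274118257 111.64880741743156 F jig 2.070667761161674 0.00413465526295359 4.372459963067546
```

```bash
python3 -m inch '[[[0,0,0,2,0,0,0],[0,0,0,0,0,0,0]]]'>/dev/null; python3 f.py 2; python3 -m inch '[[[0,0,0,2,0,0,0],[0,0,0,0,0,0,0]]]'>/dev/null; python3 f.py 2;  python3 -m inch '[[[0,0,0,2,0,0,0],[0,0,0,0,0,0,0]]]'>/dev/null; python3 f.py 2
```

```text
t 25.07 jig mm 121.60929759214318 -0.09072719262126938 109.95631910058104 F jig 2.287387106079008 -0.3259056097326784 6.207115981156969
t 25.43 jig mm 121.69241161946238 0.021321358316257033 108.29864180500424 F jig 2.509680224574284 -0.7172542397998046 8.967931667020778
t 25.77 jig mm 122.04489332479136 0.17018969508647075 106.66022286511192 F jig 4.051283227111757 -1.747084777838854 10.778488227667358
```

```bash
python3 -m inch '[[[0,0,0,2,0,0,0],[0,0,0,0,0,0,0]]]'>/dev/null; python3 f.py 2; python3 -m inch '[[[0,0,0,2,0,0,0],[0,0,0,0,0,0,0]]]'>/dev/null; python3 f.py 2;  python3 -m inch '[[[0,0,0,2,0,0,0],[0,0,0,0,0,0,0]]]'>/dev/null; python3 f.py 2
```

```text
t 26.12 jig mm 121.99771968652817 0.24280184005397487 104.85578048750129 F jig 3.923233512519056 -0.6039658627139289 11.219666641252333
t 26.48 jig mm 122.34783589204062 0.30115380092834343 103.04644598875262 F jig 5.837454025697672 -0.8790244444288828 11.715311609765998
t 26.82 jig mm 122.2030836370281 0.33902001482036326 101.08445574784993 F jig 4.666940315119724 -1.00562966704973 12.674442122485896
```

```bash
python3 -m inch '[[[0,0,0,2,0,0,0],[0,0,0,0,0,0,0]]]'>/dev/null; python3 f.py 2; python3 -m inch '[[[0,0,0,2,0,0,0],[0,0,0,0,0,0,0]]]'>/dev/null; python3 f.py 2;  python3 -m inch '[[[0,0,0,2,0,0,0],[0,0,0,0,0,0,0]]]'>/dev/null; python3 f.py 2; python3 -m inch '[[[0,0,0,2,0,0,0],[0,0,0,0,0,0,0]]]'>/dev/null; python3 f.py 2
```

```text
t 27.18 jig mm 122.5214112981065 0.3825468959042482 99.16421209197955 F jig 6.828789666243768 -1.2731764857594055 12.57697012164672
t 27.52 jig mm 122.38788945459683 0.3737959518501164 97.04345081118566 F jig 5.783552468512985 -0.7541345115477078 12.90586974899224
t 27.88 jig mm 122.28815544825741 0.32939316766915283 94.85208321818236 F jig 5.721387738776298 -0.6155850188071417 10.856255807823166
t 28.23 jig mm 122.25870376957724 0.25785542804018746 92.59804629819004 F jig 5.896870726003184 -1.003857745032303 9.471311206916528
```

```bash
python3 -m inch '[[[0,0,0,2,0,0,0],[0,0,0,0,0,0,0]]]'>/dev/null; python3 f.py 2; python3 -m inch '[[[0,0,0,1.5,0,0,0],[0,0,0,0,0,0,0]]]'>/dev/null; python3 f.py 2;  python3 -m inch '[[[0,0,0,1.5,0,0,0],[0,0,0,0,0,0,0]]]'>/dev/null; python3 f.py 2
```

```text
t 28.57 jig mm 122.0653212728769 0.15190734729097244 90.24272327305789 F jig 4.441600613040655 -0.29668487925214126 7.24832822093769
t 28.93 jig mm 121.94797593190543 0.054220775662866316 88.43171503321837 F jig 3.9737013692359855 0.19550941625980478 5.16476334374801
t 29.27 jig mm 121.4677590308853 -0.14816285763384585 86.53611511275139 F jig 2.821225591456666 0.835359215766442 4.512818727789931
```

```bash
python3 -m inch '[[[0,0,0,1,0,0,0],[0,0,0,0,0,0,0]]]'>/dev/null; python3 f.py 2; python3 -m inch '[[[0,0,0,1,0,0,0],[0,0,0,0,0,0,0]]]'>/dev/null; python3 f.py 2
```

```text
t 29.62 jig mm 121.04959907722636 -0.4676047061684727 85.03621684052487 F jig 0.9983666592044831 0.8825936464387651 1.8855337747027086
t 29.98 jig mm 121.03262525155824 -0.644025600156855 83.95290410065986 F jig -0.09340994247875749 0.24072339533983228 0.5010739808430308
```

```bash
python3 -m inch '[[[0,0,0,1,0,0,0],[0,0,0,0,0,0,0]]]'>/dev/null; python3 f.py 3; python3 -m inch '[[[0,0,0,-10,0,0,0],[0,0,0,-40,0,0,0],[0,0,0,-60,0,0,0],[0,40,0,-50,0,0,0],[0,40,0,0,0,0,0],[0,0,0,0,0,0,0]]]'; python3 f.py 3
python3 - <<'E'
from h import *
c=cam('scene');im=c['pixels'][:,:,::-1]
a=np.radians(-101.4);ex=np.array([np.cos(a),np.sin(a)]);s=np.array([.6005,-.0445])
for x,z in [(135,70),(135,76),(134,97)]: print(proj(c,[*(s+ex*(x+40)/1e3),z/1e3]))
for m in finder.mark_of('scene','lever_grip')[:2]:print(m)
cv2.imwrite('pics/m.png',cv2.resize(im[130:260,200:330],(780,600),interpolation=2))
E
```

```text
t 30.38 jig mm 121.23855279114798 -0.48050335271525313 83.19944304925606 F jig 0.6658774840918469 0.42674070336654524 0.42167668778098416
time: 31.12
ee_pos: [0.5838, -0.1229, 0.2436]
tcp_rot: [179.9, -0.0, 78.6]
wrist_force: [-0.8, -0.7, -0.5]
opening: -0.0
grasp_force: 0.0
t 31.27 jig mm 42.054716347753796 -0.20115231330433758 242.46356572865344 F jig 0.22026187427988603 0.0921146717556392 0.07587773172286431
[296.86416126 233.89029927]
[297.02116008 232.28190815]
[297.26145727 226.2916274 ]
{'position': [298.1, 235.5], 'conf': 0.74}
```

View pics/m.png

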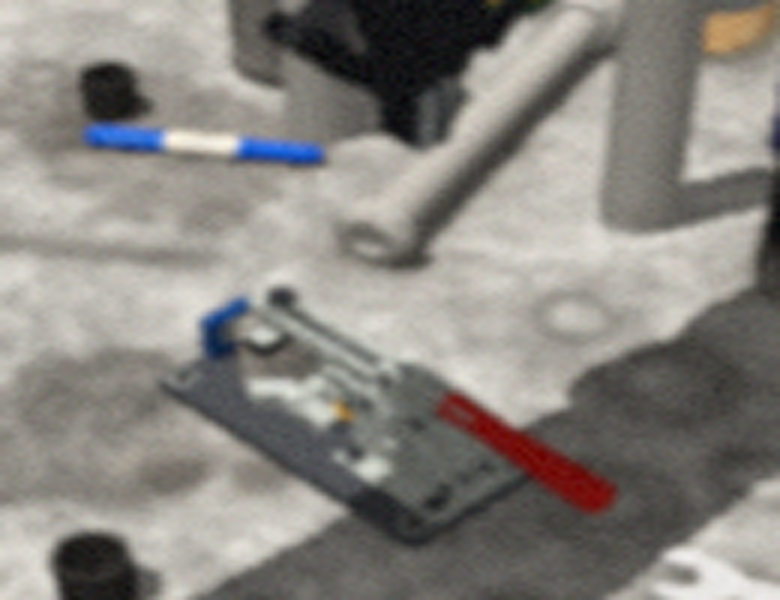

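The lever lies flat and locked: the grip mark is at (298,235), against a predicted stop at (297,234). The arm is level over the bush, which is still in the V, and the robot is clear.

```bash
python3 -c "
from workcell import bot
print(bot.job_done())"
```

```text
the job is handed in; nothing more can be done
None
```

I slid the steel bush home against both flanks of the V at about 5 N and pushed the lever over with about 15 N at most; in the last picture it lies locked on its stop with the bush under the pad, and the job is handed in (no verdict came back).

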